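# Stand the fallen wire spindle up on its mat

### The arm

A 6-joint arm with a two-finger parallel gripper is mounted at the origin on the work surface. World frame = base frame: x ahead of the robot, y to its left, z up, the work surface at z = 0. Lengths are in m, angles in rad, forces in N, time in s.
With the tool pointing down it reaches from about 0.225 to 0.875 m from the base axis. Payload 3.4 kg.
Tool frame: the origin (TCP) lies midway between the tips of the shut fingers; the grasp point (between the pads) lies 19 mm behind it (pinch_z is the distance from the TCP to the grasp point, in m); z points along the fingers, y is the line along which they close (so a half turn about z gives the same grasp; the last joint's range is limited). The gripper opens to 85 mm and grips with 20 to 120 N. Pads are 22 mm wide; open, the fingers measure 114 mm over their backs; the gripper's body (76 mm by 85 mm) begins 54 mm behind the grasp point. The pads swing forward as they close: fully open they stand 13 mm farther back than shut.
Start: joints at [-1.397, 0.276, 1.505, -0, 1.361, -0.121], TCP at [0.167, -0.55, 0.231] pointing down, gripper open.
Joint ranges: [-2.89, 2.89], [-0.75, 2.08], [0.22, 2.7], [-1.18, 4.32], [0.11, 2.71], [-2.7, 2.7]. Speed limits (rad/s): [2.57, 2.57, 3.14, 3.14, 3.14, 3.14].

### API

Orientations are given as a unit quaternion [w, x, y, z].
In Python, from rig import get_state, get_image, sign_off, pinch_z gives the robot as it stands.
- The arm moves only by the tool send_rows, never from a script. Its argument "steps" is one flat list of numbers, 5 for each row, row after row: the gripper's target within -1 to 1 (fully open at 1, half-way at 0, shut at -1), then the shift along the tool's x, y, z in cm, then the turn about the tool's z in degrees. In form: [gripper, x, y, z, roll, gripper, x, y, z, roll, ...]. A call has 1 to 12 rows; each row shifts and turns the commanded pose from where the row before left it, along the tool's axes as they then stand; what a row does not reach is not made up. A row lasts 1/10 s, in which the tool goes at most 50 mm and 8.59 degrees, less where a joint would pass 70% of its speed; a pose out of reach is approached as far as the arm can. A call is refused whole if a number of a shift passes 5 or a number of a turn 8.59, either way. A call with a gripper value outside its range is refused whole. The fingers move at their own pace and stop on an object; "newtons" is the grip in N (left out, the last holds). Time passes only in rows, so rows that do not move let the fingers close. It gives the time, the measured TCP pose, the force, the opening and the grip force at its end, in the units of the state.
- get_state(): the state, without advancing time (a new reading comes with each control period).
- get_image(name): name is "scene" or "top"; returns a dict with "color" (420x560x3 uint8, red, green, blue), "mtx" (3x3 intrinsics, pixels), "k1" (the pictures are not rectified: a ray, as slopes to the right and down, at radius r is drawn at 1 + k1 r^2 times it, then the intrinsics apply), "T" (4x4, takes a point from camera to world coordinates). Camera axes: x right, y down, z forward; pixel columns grow to the right and rows downward; lengths in m; the calibration is good to about 2 mm. A picture is of the moment at which its call begins. There is no depth.
- sign_off(): hands the job in; it is judged then, once.
The state is a dict: "clock": time; "qpos": joint angles; "qd": joint speeds; "effort": joint torques, N m; "position": TCP position; "ee_rot": TCP orientation; "contact_force": force on the tool from outside, world axes, zero at the start; "moment": the same for the moment, N m; "width": finger opening in m; "gripper_force": force on a finger pad.
Only numpy, scipy, OpenCV 4.12 (cv2) and the standard library are available. Lean on these libraries where they do the work, as an engineer would, in place of code of your own. Each camera call takes 0.05 s, during which the arm holds its last target. There are 200 camera calls.

### The job

On the jewellery bench an empty wire-spool spindle has fallen over. Pick it up and stand it upright on its foot in the middle of the cork mat, keeping hold of it until its foot is down on the mat; do not drop it. Leave the other spindle, the one standing with a spool of wire on it, and the mug where they are.

Things in the scene. Friction and masses are not known exactly. Their poses are not given: they have to be found in the camera images.
- fallen_spindle: toppled empty spindle: square steel foot 60 x 60 x 14 mm, 14 mm diameter steel post (bare from 14 to 110 mm along z), 30 mm wooden ball knob centred at 125 mm; 140 mm tall, about 0.45 kg. Origin: centre of the foot's underside; z runs from foot to knob. Lies on a foot edge and the knob: post slopes 8 deg down to the knob, origin 32 mm up; knob points away from the robot, within 30 deg of +x.
- cork_mat: flat square cork mat, 140 x 140 mm, 4 mm thick, fixed to the bench. Origin: centre of its underside; x and y along its edges, z up
- loaded_spindle: a spindle of the same build and size, standing upright to one side and carrying a spool of copper wire (58 mm diameter, 75 mm tall, resting on the foot); not to be moved. Origin: centre of the foot's underside, z up
- mug: white ceramic mug, 76 mm diameter and 90 mm tall, with a handle on its +y side, standing upright to one side; not to be moved. Origin: centre of its underside, z up
There are look-alikes about, which are no part of the job. What is shaped like the fallen_spindle but pink is not meant. Of the things shaped like the cork_mat, the cork one is meant.

How it is judged:
On the way:
1. the fallen spindle's foot is brought down onto the mat, near upright (within 40 degrees), while the fingers still hold it (contact force between the fingers and fallen_spindle above 0.3 N and contact force between fallen_spindle and cork_mat above 0.2 N and angle between fallen_spindle's own z axis and vertical below 0.7 rad and horizontal distance between fallen_spindle and cork_mat below 0.06 m), for 0.05 s.
At the end, for the whole second after the job is handed in: The once-fallen spindle stands still and upright (within 10 degrees) with its foot flat on the cork mat, its centre within 35 mm of the mat's centre; the loaded spindle and the mug still stand within 30 mm of where they were (angle between fallen_spindle's own z axis and vertical below 0.175 rad and horizontal distance between fallen_spindle and cork_mat below 0.035 m and z of fallen_spindle in the frame of cork_mat between -0.002 and 0.012 m and linear speed of fallen_spindle below 0.02 m/s and contact force between fallen_spindle and cork_mat above 0.5 N and angle between each of loaded_spindle, mug's own z axis and vertical below 0.17 rad and distance of each of loaded_spindle, mug from where it was at the start of the episode below 0.03 m); the robot touches nothing.
It fails at once if the loaded spindle is shifted by more than 30 mm or tipped over (distance of loaded_spindle from where it was at the start of the episode above 0.03 m or angle between loaded_spindle's own z axis and vertical above 0.35 rad).
It fails at once if the mug is shifted by more than 30 mm or tipped over (distance of mug from where it was at the start of the episode above 0.03 m or angle between mug's own z axis and vertical above 0.35 rad).
It also fails if it takes over 51 s, if anything falls off the work surface, if the arm or the gripper's body presses on something with over 40 N, if the wrist force passes 120 N, or if a joint passes its speed limit or range.

## Working session

There is one attempt and no reset: what is moved stays moved. The work goes in short steps, Python scripts to look and compute and a tool call to move; the robot and the scene stay as the last step left them, time stands still between calls to the robot, and variables do not carry over. Pictures are saved under pics/ and viewed, at most 10 in all, crops included, and the job is handed in when it is done.

Besides the shell and the picture viewer there is one more tool, called after "Emit:" by a JSON object that holds its "method" and its "body". send_rows: Moves the arm, as the interface text tells. Its arguments: {"type":"object","properties":{"steps":{"type":"array"},"newtons":{"type":"number"}},"required":["steps"]}

```bash
mkdir -p pics; ls
python3 - <<'E'
from rig import *
import cv2
print(get_state(), pinch_z)
for n in ("scene","top"):
    d=get_image(n); cv2.imwrite(f"pics/{n}0.png",d["color"][...,::-1]); print(n,d["mtx"].tolist(),d["k1"],d["T"].round(4).tolist())
E
```

```text
pics
{'clock': 0.0, 'qpos': array([-1.39702067e+00,  2.76611531e-01,  1.50615078e+00, -1.48626270e-05,
        1.36069032e+00, -1.20995681e-01]), 'qd': array([ 1.57547021e-03,  6.09542157e-06,  1.02048952e-03, -1.89211399e-04,
        6.79806756e-04, -7.17098520e-06]), 'effort': array([-3.34885888e-03, -4.16781878e+01, -2.45808095e+01, -4.29001684e-04,
        1.10945044e-02,  9.94130687e-06]), 'position': array([ 0.16694883, -0.54967271,  0.23042325]), 'ee_rot': array([-9.29475456e-04,  9.89157723e-01,  1.46854124e-01, -3.18035167e-05]), 'contact_force': array([-0.49011921,  0.40251443, -0.24090408]), 'moment': array([-0.03047915,  0.02347745,  0.01213551]), 'gripper_force': 0.0, 'width': 0.08533101469423249} 0.0187
scene [[385.44542998159795, 0.0, 284.33534855554274], [0.0, 385.44542998159795, 210.0223827953411], [0.0, 0.0, 1.0]] -0.08374406367300125 [[0.5523, 0.7084, -0.4395, 1.0031], [0.8337, -0.4694, 0.2909, -0.3316], [-0.0002, -0.527, -0.8498, 1.0235], [0.0, 0.0, 0.0, 1.0]]
top [[380.86628999506837, 0.0, 284.4274601963328], [0.0, 380.86628999506837, 210.91973105355746], [0.0, 0.0, 1.0]] -0.07920372203652767 [[-0.0183, -0.9973, 0.071, 0.4557], [-0.9992, 0.0207, 0.0335, -0.018], [-0.0348, -0.0703, -0.9969, 1.0867], [0.0, 0.0, 0.0, 1.0]]
```

View pics/scene0.png

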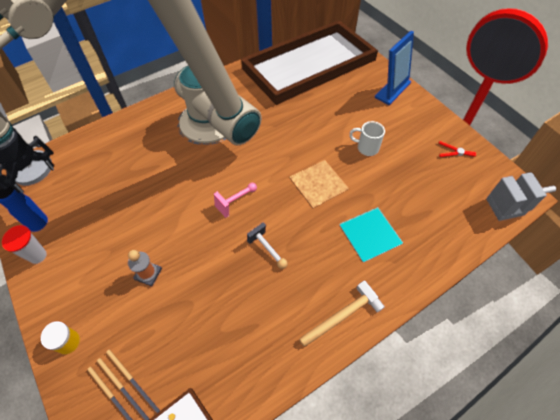

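View pics/top0.png

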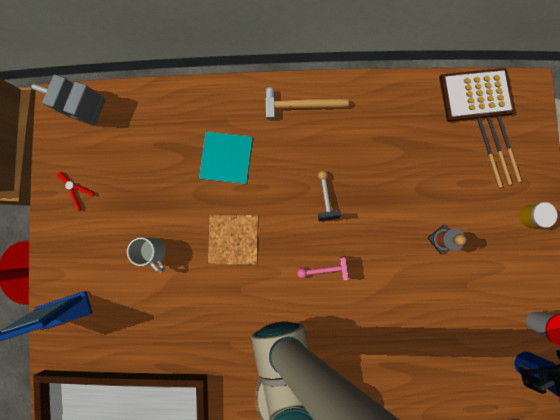

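The scene view shows the fallen spindle with its foot at (257,233) and knob at (283,263), and the cork mat at (319,183). In the top view the foot is at (328,214), the knob at (322,175) and the mat at (233,240). The pink spindle, the cyan mat, the mug and the loaded spindle are all clear of it.

```bash
cat > h.py <<'E'
import numpy as np, cv2
from rig import *
def ray(d,u,v):
    k=np.array([d["k1"],0,0,0,0.])
    p=cv2.undistortPoints(np.array([[[u,v]]],float),d["mtx"],k)[0,0]
    return d["T"][:3,3], d["T"][:3,:3]@np.array([p[0],p[1],1])
def at(d,u,v,z):
    o,r=ray(d,u,v); return o+r*(z-o[2])/r[2]
def pix(d,P):
    T=np.linalg.inv(d["T"]); rv,_=cv2.Rodrigues(T[:3,:3])
    return cv2.projectPoints(np.array(P,float).reshape(-1,1,3),rv,T[:3,3],d["mtx"],np.array([d["k1"],0,0,0,0.]))[0][:,0]
E
python3 - <<'E'
from h import *
t=get_image("top"); s=get_image("scene")
for n,p in dict(knob=((322.5,175),(283,263),.0146),foot=((328.5,215),(257,233),.03),mat=((233,240),(319,183),.004),loadedknob=((460,240),(133,256),.125),mug=((146,252),(371,138),.045)).items():
    print(n,at(t,*p[0],p[2]).round(4),at(s,*p[1],p[2]).round(4))
a=cv2.resize(t["color"][155:235,285:365],None,fx=5,fy=5,interpolation=2)
b=cv2.resize(s["color"][210:290,225:305],None,fx=5,fy=5,interpolation=2)
cv2.imwrite("pics/crop1.png",np.hstack([a,b])[...,::-1])
E
```

```text
knob [ 0.6319 -0.0919  0.0146] [ 0.627  -0.0873  0.0146]
foot [ 0.517  -0.1046  0.03  ] [ 0.5111 -0.102   0.03  ]
mat [0.4526 0.1668 0.004 ] [0.4519 0.1687 0.004 ]
loadedknob [ 0.4414 -0.4277  0.125 ] [ 0.4388 -0.4281  0.125 ]
mug [0.423  0.4055 0.045 ] [0.4195 0.4088 0.045 ]
```

View pics/crop1.png

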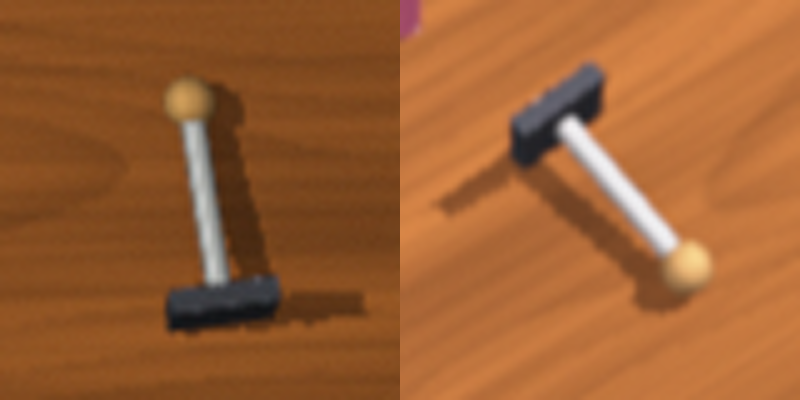

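The crop puts the knob at about (322.8,175.2) in the top view and (282.6,263.2) in the scene view. That gives a position near (0.630, -0.090), with the post heading about 6.6° from +x. The tool can only point down, so I'll grip the ball knob: it can turn between the pads as I lift, letting the heavy foot hang down.

Emit:
{"method": "send_rows", "body": {"steps": [1, 0, 0, 0, 5.1, 1, 0, 0, 0, 5.1, 1, 3.6, -2.8, 0, 0, 1, 3.6, -2.8, 0, 0, 1, 3.6, -2.8, 0, 0, 1, 3.6, -2.8, 0, 0, 1, 3.6, -2.8, 0, 0, 1, 3.6, -2.8, 0, 0, 1, 3.6, -2.8, 0, 0, 1, 3.6, -2.8, 0, 0, 1, 3.6, -2.8, 0, 0, 1, 3.6, -2.8, 0, 0], "newtons": 25}}

```text
clock: 1.4
position: [0.493, -0.2286, 0.2313]
ee_rot: [0.0, 0.998, 0.058, 0.0]
contact_force: [-0.1, -1.1, 0.8]
width: 0.0854
gripper_force: 0.0
```

Emit:
{"method": "send_rows", "body": {"steps": [1, 3.6, -2.8, 0, 0, 1, 3.6, -2.8, 0, 0, 1, 3.6, -2.8, 0, 0, 1, 2.0, -1.8, 0, 0, 1, 2, -1.8, 0, 0, 1, 0, 0, 0, 0, 1, 0, 0, 0, 0]}}

```text
clock: 2.1
position: [0.6248, -0.0935, 0.2307]
ee_rot: [0.0, 0.998, 0.059, -0.001]
contact_force: [-0.8, -0.1, 0.2]
width: 0.0853
gripper_force: 0.0
```

```bash
cat >> h.py <<'E'
def togo(tx,ty,head=None):
    s=get_state(); q=s["ee_rot"]; from scipy.spatial.transform import Rotation as R
    M=R.from_quat(np.roll(q,-1)).as_matrix()
    h=np.degrees(np.arctan2(M[1,0],M[0,0])); p=s["position"]
    print("t",s["clock"].__round__(2),"p",p.round(4),"heading",round(h,2),"togo cm xyz",(M.T@(np.array([tx,ty,p[2]])-p)*100).round(2),"w",round(s["width"],4),"f",s["contact_force"].round(1),round(s["gripper_force"],1))
E
python3 - <<'E'
from h import *
togo(.6295,-.090)
E
```

```text
t 2.1 p [ 0.6248 -0.0935  0.2307] heading 6.76 togo cm xyz [ 0.5  -0.29 -0.  ] w 0.0853 f [-0.8 -0.1  0.2] 0.0
```

Emit:
{"method": "send_rows", "body": {"steps": [1, 0.5, -0.3, 4, 0, 1, 0, 0, 4.5, 0, 1, 0, 0, 4.5, 0, 0.2, 0, 0, 4.5, 0, 0, 0, 0, 2, 0, 0, 0, 0, 0, 0, 0, 0, 0, 0, 0]}}

```text
clock: 2.8
position: [0.6296, -0.0912, 0.0369]
ee_rot: [0.0, 0.998, 0.058, 0.0]
contact_force: [0.3, -0.6, 0.8]
width: 0.0428
gripper_force: 0.0
```

Run:
```python
from h import *
togo(.6295,-.090)
t=get_image("top"); s=get_image("scene")
a=cv2.resize(t["color"][140:240,280:380],None,fx=4,fy=4,interpolation=2)
b=cv2.resize(s["color"][200:300,225:325],None,fx=4,fy=4,interpolation=2)
cv2.imwrite("pics/crop2.png",np.hstack([a,b])[...,::-1])
```

```text
t 2.8 p [ 0.6296 -0.0912  0.0369] heading 6.63 togo cm xyz [ 0.   -0.12 -0.  ] w 0.0428 f [ 0.3 -0.6  0.8] 0.0
```

View pics/crop2.png

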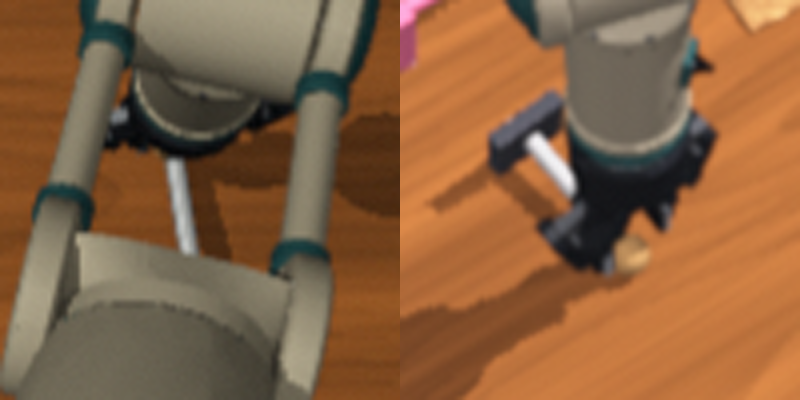

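The close-up shows the gripper over the knob, which is at about (630,255) in the crop, between the fingertips. I'll lower and close.

Emit:
{"method": "send_rows", "body": {"steps": [0.2, 0, -0.1, 1.5, 0, 0.2, 0, 0, 1, 0, 0.2, 0, 0, 0.7, 0, 0.2, 0, 0, 0.4, 0, 0.2, 0, 0, 0, 0, -0.5, 0, 0, 0, 0, -1, 0, 0, 0, 0, -1, 0, 0, 0, 0, -1, 0, 0, 0, 0, -1, 0, 0, 0, 0], "newtons": 25}}

```text
clock: 3.9
position: [0.6299, -0.0893, 0.0008]
ee_rot: [0.0, 0.998, 0.058, 0.0]
contact_force: [0.0, 0.5, 1.6]
width: 0.0285
gripper_force: 24.6
```

Emit:
{"method": "send_rows", "body": {"steps": [-1, -0.3, 0, -1.5, 0, -1, -0.4, 0, -1.5, 0, -1, -0.6, 0, -1.2, 0, -1, -0.6, 0, -1.2, 0, -1, -0.8, 0, -1.1, 0, -1, -0.8, 0, -1.1, 0, -1, 0, 0, 0, 0, -1, 0, 0, 0, 0]}}

```text
clock: 4.7
position: [0.5951, -0.0934, 0.0769]
ee_rot: [0.0, 0.998, 0.058, 0.001]
contact_force: [0.1, 0.4, -0.5]
width: 0.0282
gripper_force: 24.9
```

Run:
```python
from h import *
togo(.6295,-.090)
t=get_image("top"); s=get_image("scene")
a=cv2.resize(t["color"][140:240,280:380],None,fx=4,fy=4,interpolation=2)
b=cv2.resize(s["color"][180:280,205:305],None,fx=4,fy=4,interpolation=2)
cv2.imwrite("pics/crop3.png",np.hstack([a,b])[...,::-1])
```

```text
t 4.7 p [ 0.5951 -0.0934  0.0769] heading 6.67 togo cm xyz [3.45 0.06 0.01] w 0.0282 f [ 0.1  0.4 -0.5] 24.9
```

View pics/crop3.png

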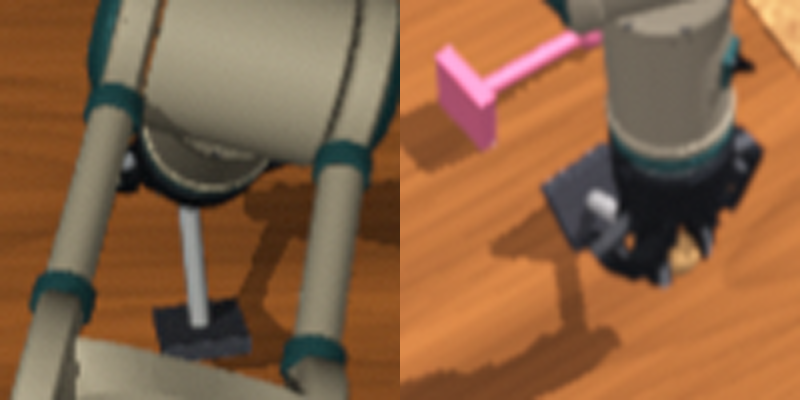

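The spindle is rising about its foot edge, with the post now roughly 30–35° above the bench, and the ball is turning in the pads. I'll continue the arc.

Emit:
{"method": "send_rows", "body": {"steps": [-1, -1, 0, -0.9, 0, -1, -1.1, 0, -0.8, 0, -1, -1.2, 0, -0.6, 0, -1, -1.2, 0, -0.6, 0, -1, -1.3, 0, -0.4, 0, -1, -1.3, 0, -0.4, 0, -1, -1.3, 0, -0.1, 0, -1, -1.3, 0, -0.1, 0, -1, -1, 0, 0, 0, -1, -0.5, 0, 0, 0, -1, 0, 0, 0, 0, -1, 0, 0, 0, 0]}}

```text
clock: 6.0
position: [0.4835, -0.1063, 0.1149]
ee_rot: [-0.0, 0.998, 0.058, -0.0]
contact_force: [0.1, 0.2, -4.1]
width: 0.0284
gripper_force: 24.9
```

Run:
```python
from h import *
togo(.4525,.168)
t=get_image("top"); s=get_image("scene")
a=cv2.resize(t["color"][160:260,280:380],None,fx=4,fy=4,interpolation=2)
b=cv2.resize(s["color"][160:260,205:305],None,fx=4,fy=4,interpolation=2)
cv2.imwrite("pics/crop4.png",np.hstack([a,b])[...,::-1])
```

```text
t 6.0 p [ 0.4835 -0.1063  0.1149] heading 6.68 togo cm xyz [ 1.10e-01 -2.76e+01  1.00e-02] w 0.0284 f [ 0.1  0.2 -4.1] 24.9
```

View pics/crop4.png

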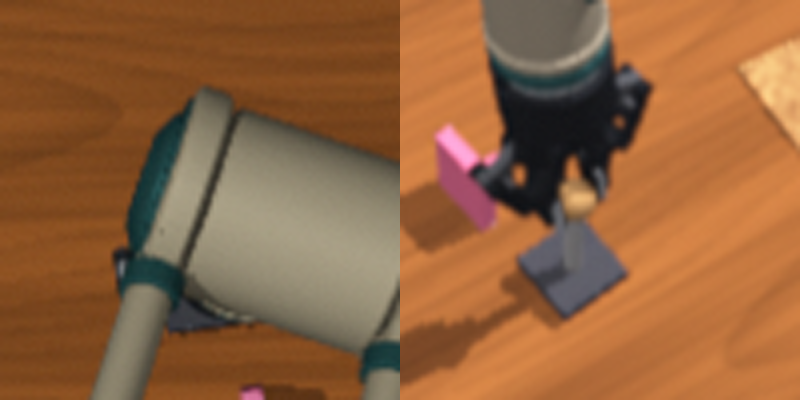

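It now hangs almost upright just off the bench, with the wrist carrying about 4 N. The foot is centred near (573,268) in the crop and the knob at (578,199). Next I'll lift it and carry it gently to the mat.

Emit:
{"method": "send_rows", "body": {"steps": [-1, 0, 0, -1, 0, -1, 0, 0, -1.5, 0, -1, 0, -0.5, -1, 0, -1, 0, -1.2, 0, 0, -1, 0, -2, 0, 0, -1, 0, -2.5, 0, 0, -1, 0, -2.5, 0, 0, -1, 0, -2.5, 0, 0, -1, 0, -2.5, 0, 0, -1, 0, -2.5, 0, 0, -1, 0, -2.5, 0, 0, -1, 0, -2.5, 0, 0]}}

```text
clock: 7.3
position: [0.4577, 0.1061, 0.15]
ee_rot: [-0.0, 0.998, 0.059, -0.0]
contact_force: [0.3, -0.5, -4.5]
width: 0.0284
gripper_force: 25.2
```

Emit:
{"method": "send_rows", "body": {"steps": [-1, 0, -2.2, 0, 0, -1, 0, -1.8, 0, 0, -1, 0, -1.3, 0, 0, -1, 0, -0.7, 0, 0, -1, 0, -0.4, 0, 0, -1, 0, 0, 0, 0, -1, 0, 0, 0, 0, -1, 0, 0, 0, 0, -1, 0, 0, 0, 0, -1, 0, 0, 0, 0]}}

```text
clock: 8.3
position: [0.4514, 0.1674, 0.1503]
ee_rot: [0.0, 0.998, 0.058, -0.0]
contact_force: [1.1, -1.2, -4.6]
width: 0.0283
gripper_force: 25.2
```

Run:
```python
from h import *
togo(.4525,.168)
t=get_image("top"); s=get_image("scene")
a=cv2.resize(t["color"][190:290,180:280],None,fx=4,fy=4,interpolation=2)
b=cv2.resize(s["color"][115:215,270:370],None,fx=4,fy=4,interpolation=2)
cv2.imwrite("pics/crop5.png",np.hstack([a,b])[...,::-1])
```

```text
t 8.3 p [0.4514 0.1674 0.1503] heading 6.65 togo cm xyz [ 0.11 -0.05 -0.  ] w 0.0283 f [ 1.1 -1.2 -4.6] 25.2
```

View pics/crop5.png

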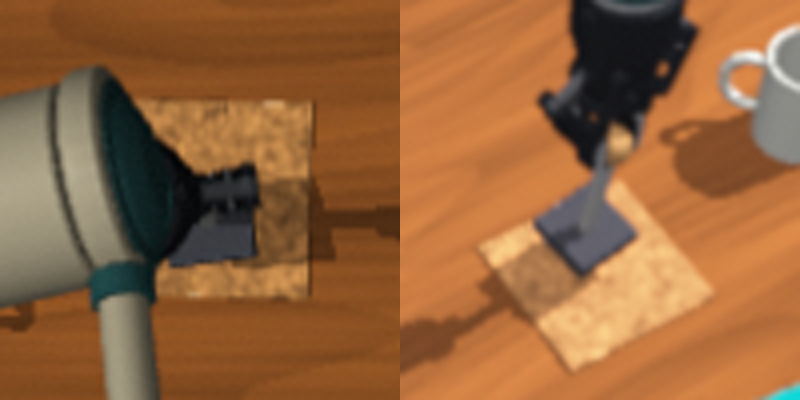

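Run:
```python
from h import *
s=get_image("scene");t=get_image("top")
print("knob",at(s,325,151.75,.164))
for z in (.05,.055,.06): print("foot top",at(s,316.25,172,z), "corner top-view", at(t,180+255/4,190+256/4,z))
```

```text
knob [0.45781799 0.1710131  0.164     ]
foot top [0.4372945  0.16426238 0.05      ] corner top-view [0.41415361 0.12980994 0.05      ]
foot top [0.44020062 0.16171545 0.055     ] corner top-view [0.41435385 0.12909711 0.055     ]
foot top [0.44310674 0.15916852 0.06      ] corner top-view [0.41455409 0.12838428 0.06      ]
```

The spindle hangs about 9° off vertical above the mat, with its foot slightly towards the robot: knob at about (620,147), foot centre at about (585,228) in the crop. Lowering it will flatten it on the foot's front edge.

Emit:
{"method": "send_rows", "body": {"steps": [-1, 0.1, 0, 0.8, 0, -1, 0, 0, 1, 0, -1, 0, 0, 0.7, 0, -1, 0, 0, 0.4, 0, -1, 0, 0, 0.2, 0, -1, 0, 0, 0.1, 0, -1, 0, 0, 0, 0]}}

```text
clock: 9.2
position: [0.453, 0.1679, 0.119]
ee_rot: [0.0, 0.998, 0.058, 0.001]
contact_force: [-1.9, -1.5, 2.2]
width: 0.028
gripper_force: 25.6
```

Emit:
{"method": "send_rows", "body": {"steps": [-1, 0, 0, 0.1, 0, -1, 0, 0, 0.1, 0, -1, 0, 0, 0, 0]}}

```text
clock: 9.5
position: [0.4546, 0.168, 0.1188]
ee_rot: [-0.0, 0.998, 0.058, 0.003]
contact_force: [-1.7, -2.1, 12.1]
width: 0.0279
gripper_force: 26.3
```

Run:
```python
from h import *
togo(.4525,.168)
t=get_image("top"); s=get_image("scene")
a=cv2.resize(t["color"][200:270,190:260],None,fx=5.7,fy=5.7,interpolation=2)
b=cv2.resize(s["color"][135:205,280:350],None,fx=5.7,fy=5.7,interpolation=2)
cv2.imwrite("pics/crop6.png",np.hstack([a,b])[...,::-1])
```

```text
t 9.5 p [0.4546 0.168  0.1188] heading 6.7 togo cm xyz [-0.21 -0.02 -0.  ] w 0.0279 f [-1.7 -2.1 12.1] 26.3
```

View pics/crop6.png

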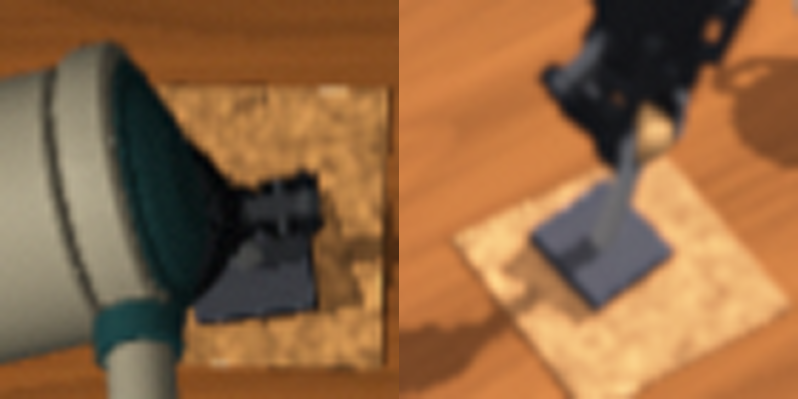

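The foot is on the mat but still tilted about 10°, with its rear edge raised. I'll lift slightly, shift forward 2 cm, touch down, then arc the knob back to set the foot flat near the centre.

Emit:
{"method": "send_rows", "body": {"steps": [-1, 0, 0, -0.7, 0, -1, 1, 0, 0, 0, -1, 1, 0, 0, 0, -1, 0, 0, 0, 0, -1, 0, 0, 0.4, 0, -1, 0, 0, 0, 0, -1, -0.5, 0, 0.1, 0, -1, -0.5, 0, 0, 0, -1, -0.5, 0, 0.1, 0, -1, -0.5, 0, 0, 0, -1, -0.2, 0, 0, 0, -1, 0, 0, 0, 0]}}

```text
clock: 10.8
position: [0.45, 0.1677, 0.1175]
ee_rot: [0.0, 0.998, 0.058, 0.0]
contact_force: [0.2, -0.1, -2.5]
width: 0.0278
gripper_force: 25.3
```

Run:
```python
from h import *
togo(.4525,.168)
t=get_image("top"); s=get_image("scene")
a=cv2.resize(t["color"][200:270,190:260],None,fx=5.7,fy=5.7,interpolation=2)
b=cv2.resize(s["color"][135:205,280:350],None,fx=5.7,fy=5.7,interpolation=2)
cv2.imwrite("pics/crop7.png",np.hstack([a,b])[...,::-1])
```

```text
t 10.8 p [0.45   0.1677 0.1175] heading 6.7 togo cm xyz [ 0.25 -0.    0.  ] w 0.0278 f [ 0.2 -0.1 -2.5] 25.3
```

View pics/crop7.png

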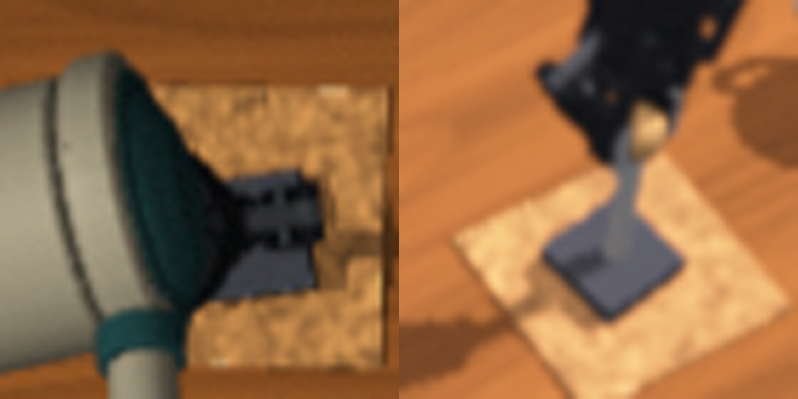

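It is now nearly upright and well centred, and the mat carries part of the weight (foot centre at about (612,262) in the crop). I'll press down the last 2 mm.

Emit:
{"method": "send_rows", "body": {"steps": [-1, -0.1, 0, 0.1, 0, -1, -0.2, 0, 0.1, 0, -1, 0, 0, 0.1, 0, -1, 0, 0, 0, 0]}}

```text
clock: 11.3
position: [0.4492, 0.1673, 0.117]
ee_rot: [0.0, 0.998, 0.058, 0.002]
contact_force: [-3.1, -1.9, 14.8]
width: 0.028
gripper_force: 26.5
```

Run:
```python
from h import *
togo(.4525,.168)
```

```text
t 11.3 p [0.4492 0.1673 0.117 ] heading 6.7 togo cm xyz [ 0.34 -0.03  0.  ] w 0.028 f [-3.1 -1.9 14.8] 26.5
```

Emit:
{"method": "send_rows", "body": {"steps": [-1, 0, 0, -0.2, 0, -1, 0, 0, 0, 0, -0.3, 0, 0, 0, 0, -0.2, 0, 0, 0, 0, 0, 0, 0, 0, 0, 0.3, 0, 0, 0, 0, 0.3, 0, 0, 0, 0, 0.3, 0, 0, 0, 0]}}

```text
clock: 12.1
position: [0.4474, 0.1674, 0.1162]
ee_rot: [0.0, 0.998, 0.058, -0.0]
contact_force: [0.0, 0.8, 0.3]
width: 0.0554
gripper_force: 0.0
```

Emit:
{"method": "send_rows", "body": {"steps": [0.3, 0, 0, -0.8, 0, 0.3, 0, 0, -1.5, 0, 0.3, 0, 0, -2, 0, 0.3, 0, 0, -3, 0, 0.3, 0, 0, -4, 0, 0.3, -4, 0, -2, 0, 0.3, -4, 0, 0, 0, 0.3, -4, 0, 0, 0, 0.3, -3, 0, 0, 0, 0.3, 0, 0, 0, 0]}}

```text
clock: 13.1
position: [0.2942, 0.1493, 0.2497]
ee_rot: [-0.0, 0.998, 0.059, -0.001]
contact_force: [0.8, -0.4, -0.2]
width: 0.056
gripper_force: 0.0
```

Run:
```python
from h import *
togo(.4525,.168)
t=get_image("top"); s=get_image("scene")
a=cv2.resize(t["color"][190:290,180:280],None,fx=4,fy=4,interpolation=2)
b=cv2.resize(s["color"][115:215,270:370],None,fx=4,fy=4,interpolation=2)
for d,o in ((t,(180,190)),(s,(270,115))): print(((pix(d,[[.4525,.168,.004],[.4525,.168,.129]])-o)*4).round())
cv2.imwrite("pics/crop8.png",np.hstack([a,b])[...,::-1])
```

```text
t 13.1 p [0.2942 0.1493 0.2497] heading 6.75 togo cm xyz [15.94 -0.   -0.02] w 0.056 f [ 0.8 -0.4 -0.2] 0.0
[[210. 200.]
 [177. 201.]]
[[196. 273.]
 [208. 175.]]
```

View pics/crop8.png

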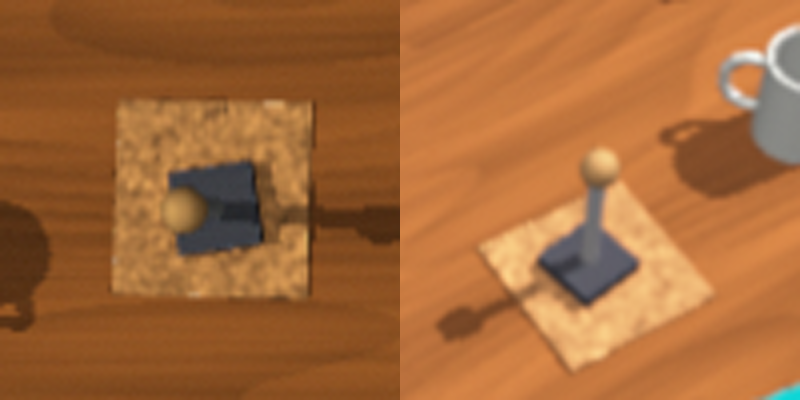

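The spindle stands upright on the mat. In the top-view crop its foot is centred at about (216,208) against a mat centre of about (210,200), so it is within 10 mm. The arm is clear and the mug hasn't moved, so I'm handing in.

```bash
python3 -c "
from rig import *
print(sign_off())"
```

```text
the job is handed in; nothing more can be done
None
```

I stood the fallen spindle upright on the cork mat, about 7 mm from its centre by the last picture, and held it until its foot was down. The arm stayed clear of the mug and the loaded spindle, and I handed the job in at about 13 s; no verdict came back.

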